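Rock the caught mixing ball down out of a bottle's neck

TASK

The red mixing ball of the orange-capped clear bottle is caught in the bottle's neck, on the upper of two small ledges. Take that bottle, rock it side to side until the ball has dropped past both ledges into the wide body, and stand the bottle upright on the bench again. Do not lay it down or turn it over, and leave the blue-capped and green-capped bottles standing where they are.

Things in the scene. Friction and masses are not known exactly. Their poses are not given: they have to be found in the camera images.
- bottle_orange: Flat clear flask, fixed orange cap, 100-160 g; sizes in mm; origin centre of underside, z up, x along broad side. Body 62 (x) by 42 (y) mm to z=63; flat-sided neck 44 (x) by 25 (y), z=63 to 120 (inside 38 by 19); cap 26 across, to z=134. Grip neck at z about 95. Leaning the cap 25-35 degrees to +x for about 1 s rolls the ball to the lower ledge; then as far to -x, into the body.
- upper_ledge (a point): Root of the black upper ledge in the orange-capped bottle's neck, at the neck's -x wall, 94 mm above the underside. It reaches 17 mm inward (+x), rising 12 degrees to its free end, with 21 mm open beside it. The ball starts here, against the wall.
- lower_ledge (a point): Root of the black lower ledge, at the neck's +x wall, 67 mm above the underside. It reaches 17 mm inward (-x), rising 12 degrees to its free end, with 21 mm open beside it into the body.
- ball: Red ball, 16 mm across, 15 g, inside the orange-capped bottle; origin at its centre. It lies about 104 mm above the bottle's underside at the start, about 76 mm on the lower ledge, and 12 mm when it lies on the floor of the bottle's body.
- bottle_blue: Bystander: the same bottle with a blue cap, its red ball already at the bottom. Same origin and axes; not to be moved.
- bottle_green: Bystander: the same bottle with a green cap, its red ball already at the bottom. Same origin and axes; not to be moved.
Not all that is in view belongs to the job. What is shaped like the bottle_orange but pink or yellow is not meant.

How it is judged:
At the end, for the whole second after the job is handed in: The ball lies in the wide body of the orange-capped bottle (centre less than 30 mm above the underside), the bottle stands upright (within 6 degrees) and still on the bench, and the other two bottles still stand (z of ball in the frame of bottle_orange between 0 and 0.03 m and horizontal distance between ball and bottle_orange below 0.04 m and angle between bottle_orange's own z axis and vertical below 0.1 rad and height (world z) of bottle_orange between -0.01 and 0.006 m and linear speed of bottle_orange below 0.03 m/s and angle between each of bottle_blue, bottle_green's own z axis and vertical below 0.15 rad); the robot touches nothing.
It fails at once if the orange-capped bottle is laid down or turned over (tilted past 75 degrees) (angle between bottle_orange's own z axis and vertical above 1.3 rad).
It fails at once if the blue-capped bottle is moved by more than 30 mm (distance of bottle_blue from where it was at the start of the episode above 0.03 m).
It fails at once if the green-capped bottle is moved by more than 30 mm (distance of bottle_green from where it was at the start of the episode above 0.03 m).
It also fails if it takes over 42 s, if anything falls off the work surface, if the arm or the gripper's body presses on something with over 40 N, if the wrist force passes 120 N, or if a joint passes its speed limit or range.

ROBOT

A 6-joint arm with a two-finger parallel gripper is mounted at the origin on the work surface; the furniture and walls round the work are solid. World frame = base frame: x ahead of the robot, y to its left, z up, the work surface at z = 0. Lengths are in m, angles in rad, forces in N, time in s.
With the tool pointing down it reaches from about 0.35 to 0.775 m from the base axis. Payload 5.5 kg.
Tool frame: the origin (TCP) lies at the very end of the fingers, on their centre line; the grasp point (between the pads) lies env.grasp_offset behind it (env.grasp_offset is the distance from the TCP to the grasp point, in m); x points along the fingers, y is the direction in which the jaws open and shut, and the axes are right-handed (so a half turn about x gives the same grasp; the last joint's range is limited). The gripper opens to 85 mm and grips with 20 to 120 N. Pads are 22 mm wide; open, the fingers measure 114 mm over their backs; the gripper's body (76 mm by 85 mm) begins 54 mm behind the grasp point. The pads swing forward as they close: fully open they stand 13 mm farther back than shut.
Start: joints at [-1.466, 0.313, 0.046, 1.304, 0, 1.431], TCP at [0.139, -0.558, 0.231] pointing down, gripper open.
Joint ranges: [-2.76, 2.76], [-0.86, 1.69], [-1.03, 1.26], [-2.2, 2.34], [-1.47, 1.5], [-3.14, 3.14]. Speed limits (rad/s): [2.57, 2.57, 3.14, 3.14, 3.14, 3.14].

INTERFACE

Orientations are given as a unit quaternion [w, x, y, z].
In Python, from workcell import get_state, viewer, job, env gives the robot as it stands.
- The arm moves only by the tool send_rows, never from a script. Its argument "plan" is a list of rows, each a list of 6 numbers: the shift along the tool's x, y, z in mm, then the turn, a rotation vector about the tool's x, y, z in degrees. A call has exactly 10 rows; each row is the pose to reach, as a shift and turn from the pose commanded when the call began, along the tool's axes at that moment; what a row does not reach only later rows make up. A row lasts 1/8 s, in which the tool goes at most 62.5 mm and 10.7 degrees, less where a joint would pass 70% of its speed; a pose out of reach is approached as far as the arm can. A call with a gripper value outside its range is refused whole. "claw" is the finger opening in mm, from 0 to 85.4, set as the call begins (left out, the last holds). The fingers move at their own pace and stop on an object; "newtons" is the grip in N (left out, the last holds). Time passes only in rows, so rows that repeat a pose let the fingers close, or fill a call up. It gives the time, the measured TCP pose, the force and the opening at its end, in the units of the state.
- get_state(): the state, without advancing time (a new reading comes with each control period).
- viewer.read_camera(name): name is "scene" or "side" or "wrist"; returns a dict with "frame" (480x640x3 uint8, blue, green, red), "mtx" (3x3 intrinsics, pixels), "rvec" (rotation vector, rad) and "tvec" (3), from world to camera coordinates, as OpenCV has them. Camera axes: x right, y down, z forward; pixel columns grow to the right and rows downward; lengths in m; the calibration is good to about 2 mm. The wrist camera is an equidistant fisheye: a pixel r from the principal point sees the ray r / f radians off the axis. A picture is of the moment at which its call begins. There is no depth.
- job.hand_in(): hands the job in, once; it reports no verdict.
The state is a dict: "clock": time; "joint_pos": joint angles; "qvel": joint speeds; "tau": joint torques, N m; "tcp_pos": TCP position; "orientation": TCP orientation; "wrist_force": force on the tool from outside, world axes, zero at the start; "ft_torque": the same for the moment, N m; "finger_gap": finger opening in m.
Only numpy, scipy, OpenCV 4.12 (cv2) and the standard library are available. Lean on these libraries where they do the work, as an engineer would, in place of code of your own. Each camera call takes 0.05 s, during which the arm holds its last target.

## Working session

There is one attempt and no reset: what is moved stays moved. The work goes in short steps, Python scripts to look and compute and a tool call to move; the robot and the scene stay as the last step left them, time stands still between calls to the robot, and variables do not carry over. Pictures are saved under pics/ and viewed, and the job is handed in when it is done.

Besides the shell and the picture viewer there is one more tool, called after "Request:" in YAML: its name, and indented under it one key for each argument. send_rows: Moves the arm, as the interface text tells. Its arguments: {"type":"object","properties":{"plan":{"type":"array"},"claw":{"type":"number"},"newtons":{"type":"number"}},"required":["plan"]}

```bash
mkdir -p pics; ls; python3 - <<'E'
from workcell import get_state, viewer, job, env
import cv2
print(env.grasp_offset, get_state())
for n in ["scene","side","wrist"]:
    r=viewer.read_camera(n); cv2.imwrite(f"pics/{n}0.png",r["frame"]); print(n,r["mtx"],r["rvec"],r["tvec"])
E
```

```text
pics
0.0187 {'clock': 0.0, 'joint_pos': array([-1.46562248e+00,  3.14014298e-01,  4.49862554e-02,  1.30361957e+00,
       -5.80090273e-07,  1.43120369e+00]), 'qvel': array([ 1.02584931e-03, -2.82123948e-05,  4.71699959e-04,  9.05288598e-04,
       -1.99689065e-03,  7.18053967e-05]), 'tau': array([ 2.89595109e-04, -4.80630183e+01,  2.98531687e+01,  1.93917478e-02,
       -1.52838452e-04, -3.88469246e-06]), 'tcp_pos': array([ 0.13927951, -0.55734462,  0.23040396]), 'orientation': array([ 0.08566769,  0.70182874,  0.08697656, -0.70180663]), 'wrist_force': array([ 0.33850338,  0.33495148, -0.2306256 ]), 'ft_torque': array([ 0.01605409,  0.01824727, -0.02276409]), 'finger_gap': 0.08543446510919352}
scene [[528.67450875   0.         321.88121587]
 [  0.         528.67450875 236.14451462]
 [  0.           0.           1.        ]] [ 0.71149748 -2.68767312  1.03875841] [0.40977932 0.28009115 0.7520387 ]
side [[584.89440295   0.         321.58298898]
 [  0.         584.89440295 241.59571834]
 [  0.           0.           1.        ]] [ 0.12698064 -2.62667068  1.67226793] [0.50056424 0.1343106  1.09178582]
wrist [[371.64829954   0.         316.28103475]
 [  0.         371.64829954 240.56425057]
 [  0.           0.           1.        ]] [-2.27243101  1.77429476  0.27941562] [-0.57419026 -0.04109003  0.37995096]
```

View pics/scene0.png

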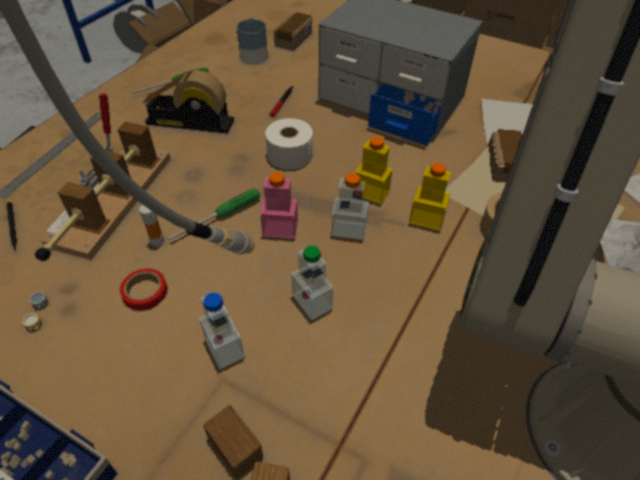

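View pics/side0.png

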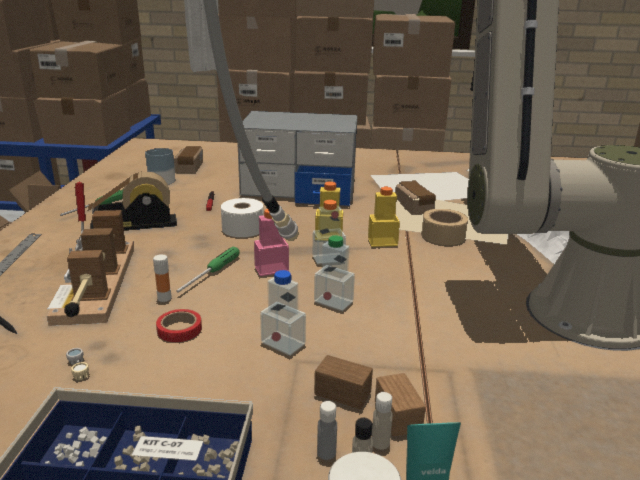

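View pics/wrist0.png

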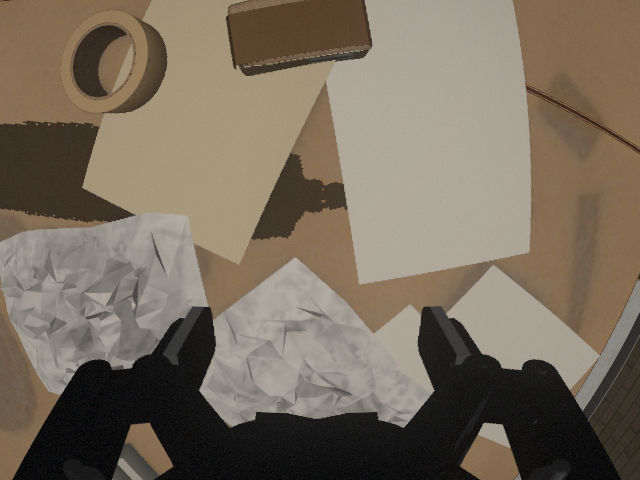

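Orange-capped candidates in the scene view:
- pink bottle, cap at (277,180)
- clear flask, cap at (352,180)
- yellow bottle, cap at (376,143)
- yellow bottle, cap at (437,170)

By the description I choose the clear flask at (352,180). Next is a close crop and a measurement.

```bash
cat > h.py <<'E'
import cv2, numpy as np
from workcell import get_state, viewer, job, env
from scipy.spatial.transform import Rotation as R
def ray(c,u,v):
    Rm=cv2.Rodrigues(c["rvec"])[0]; K=c["mtx"]
    d=Rm.T@(np.linalg.inv(K)@[u,v,1]); o=-Rm.T@np.ravel(c["tvec"]); return o,d/np.linalg.norm(d)
def onz(c,u,v,z):
    o,d=ray(c,u,v); return o+d*(z-o[2])/d[2]
def proj(c,P):
    return cv2.projectPoints(np.array(P,float).reshape(-1,3),c["rvec"],c["tvec"],c["mtx"],None)[0].reshape(-1,2)
E
python3 - <<'E'
from h import *
c=viewer.read_camera("scene"); s=viewer.read_camera("side")
print(np.round(onz(c,0,0,0)[:0]), "cams", ray(c,0,0)[0], ray(s,0,0)[0])
for n,u,v,z in [("o",352,180,.13),("blue",213,301,.13),("green",312,253,.13),("pink",277,180,.13),("y1",376,143,.13),("y2",437,170,.13)]:
    print(n,onz(c,u,v,z).round(3))
hsv=cv2.cvtColor(c["frame"],cv2.COLOR_BGR2HSV)
m=cv2.inRange(hsv,(5,180,150),(16,255,255))
n,l,st,ce=cv2.connectedComponentsWithStats(m)
for i in range(1,n):
    if st[i,4]>40: print(st[i],ce[i].round(1),onz(c,*ce[i],.13).round(3))
f=c["frame"][130:330,190:460]; cv2.imwrite("pics/crop1.png",cv2.resize(f,None,fx=2.9,fy=2.9,interpolation=3))
f=c["frame"][165:245,315:385]; cv2.imwrite("pics/crop2.png",cv2.resize(f,None,fx=7,fy=7,interpolation=3))
E
```

```text
[] cams [0.21773873 0.46328446 0.74154549] [0.43524576 0.97090807 0.57314817]
o [ 0.503 -0.161  0.13 ]
blue [0.556 0.162 0.13 ]
green [0.48  0.016 0.13 ]
pink [ 0.615 -0.096  0.13 ]
y1 [ 0.512 -0.275  0.13 ]
y2 [ 0.385 -0.26   0.13 ]
[370 136  14   9  88] [376.6 140.1] [ 0.514 -0.283  0.13 ]
[431 163  15   9 103] [438.2 166.8] [ 0.387 -0.269  0.13 ]
[269 172  15  10 109] [276.1 176.3] [ 0.622 -0.103  0.13 ]
[345 173  15  10 106] [352.  177.3] [ 0.506 -0.167  0.13 ]
```

View pics/crop2.png

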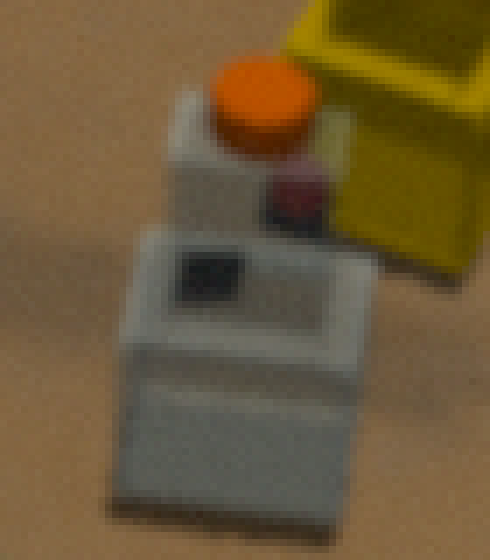

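View pics/crop1.png

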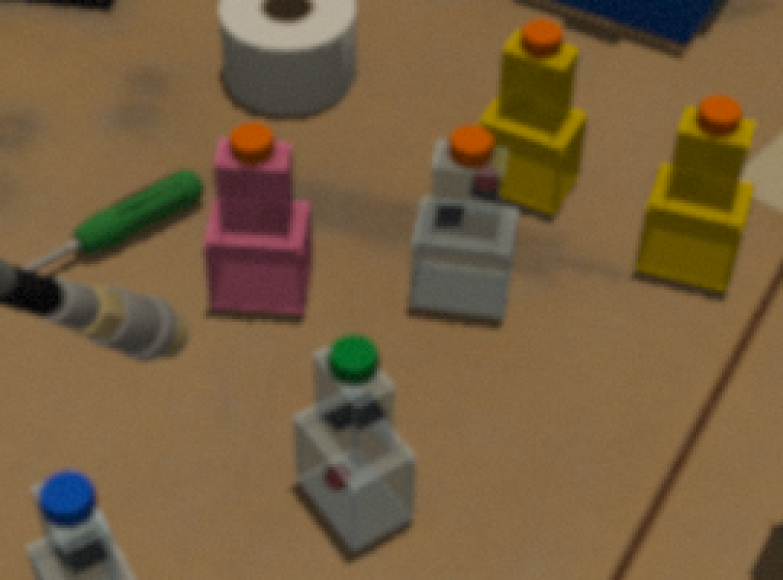

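```bash
python3 - <<'E'
from h import *
c=viewer.read_camera("scene")
p=lambda x,y,z: onz(c,315+x/7-.5,165+y/7-.5,z)
a,b=p(112,510,0),p(335,540,0); print("base",a,b,np.linalg.norm(a-b),np.degrees(np.arctan2(*(a-b)[[1,0]])))
q=[p(122,348,.063),p(360,375,.063),p(380,258,.063),p(145,230,.063)]
q=np.array(q); print(q.round(4), q.mean(0)); 
for i in range(4): d=q[i]-q[(i+1)%4]; print(np.linalg.norm(d).round(4),np.degrees(np.arctan2(d[1],d[0])))
print("cap top",p(263,93,.134))
hsv=cv2.cvtColor(c["frame"],cv2.COLOR_BGR2HSV)
# cap side view
s=viewer.read_camera("side")
print(proj(s,[list(q.mean(0)[:2])+[.134],[.506,-.167,.13]]))
f=s["frame"][170:310,230:410]; cv2.imwrite("pics/crop3.png",cv2.resize(f,None,fx=4.2,fy=4.2,interpolation=3))
E
```

```text
base [ 0.52498816 -0.12962828  0.        ] [ 4.68004138e-01 -1.49989585e-01  1.11022302e-16] 0.06051249368327676 19.66261904652341
[[ 0.5236 -0.1296  0.063 ]
 [ 0.4663 -0.1515  0.063 ]
 [ 0.4808 -0.1927  0.063 ]
 [ 0.5394 -0.171   0.063 ]] [ 0.50252802 -0.16120175  0.063     ]
0.0613 20.944904851854506
0.0436 109.3021855708607
0.0625 -159.76249741393306
0.0443 -69.19603114680689
cap top [ 0.50377954 -0.16200082  0.134     ]
[[329.35776801 201.7817658 ]
 [327.83948333 202.48968563]]
```

View pics/crop3.png

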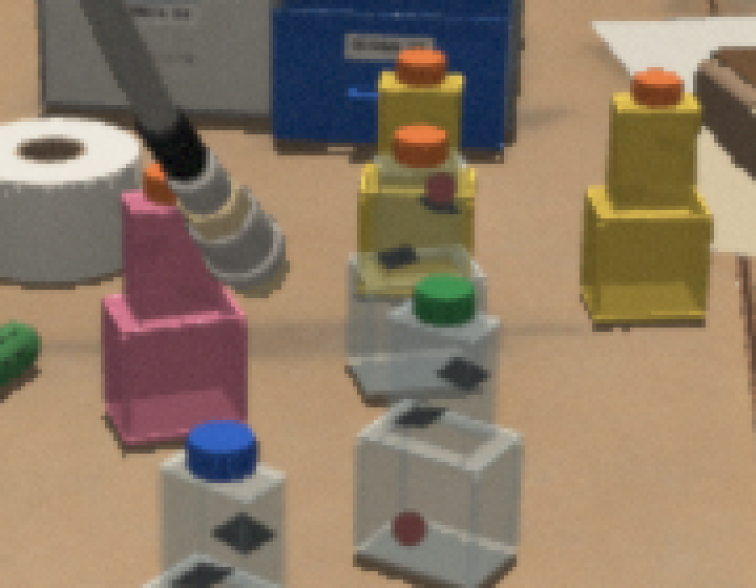

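```bash
python3 - <<'E'
from h import *
c=viewer.read_camera("scene"); s=viewer.read_camera("side")
def tri(a,b):
    o1,d1=ray(c,*a);o2,d2=ray(s,*b)
    A=np.stack([d1,-d2],1);t=np.linalg.lstsq(A,o2-o1,rcond=None)[0]
    p,q=o1+t[0]*d1,o2+t[1]*d2; return ((p+q)/2).round(3),np.linalg.norm(p-q).round(4)
print("cabletip",tri((240,242),(290,233)),"cable collar",tri((195,229),(273,205)))
print("cap",tri((352,177.5),(330,204.5)))
st=get_state();q=st["orientation"];M=R.from_quat(q[[1,2,3,0]]).as_matrix();print("tool axes cols\n",M.round(3),st["tcp_pos"])
th=np.radians(20.0)
for sgn in (1,-1):
    x=np.array([0,0,-1.]);y=sgn*np.array([-np.sin(th),np.cos(th),0]);z=np.cross(x,y)
    T=np.stack([x,y,z],1); print(sgn,"turn(deg, tool)",np.degrees(R.from_matrix(M.T@T).as_rotvec()).round(2),"z axis",z.round(2))
for P in ([.503,-.1615,.25],[.503,-.1615,.078]): print("shift mm",(M.T@(np.array(P)-st["tcp_pos"])*1000).round(1))
E
```

```text
cabletip (array([0.556, 0.084, 0.173]), np.float64(0.0095)) cable collar (array([0.574, 0.143, 0.245]), np.float64(0.0095))
cap (array([ 0.504, -0.167,  0.128]), np.float64(0.0062))
tool axes cols
 [[ 0.     0.242 -0.97 ]
 [ 0.    -0.97  -0.242]
 [-1.    -0.    -0.   ]] [ 0.13935259 -0.55785676  0.23124405]
1 turn(deg, tool) [1.7403e+02 1.0000e-02 0.0000e+00] z axis [0.94 0.34 0.  ]
-1 turn(deg, tool) [-5.97 -0.    0.  ] z axis [-0.94 -0.34 -0.  ]
shift mm [ -18.7 -296.4 -448.9]
shift mm [ 153.3 -296.4 -448.9]
```

```bash
python3 - <<'E'
from h import *
c=viewer.read_camera("scene"); s=viewer.read_camera("side")
for a in [(318,100),(380,118),(440,138),(472,72)]: print(onz(c,*a,0).round(3))
for a in [(353,204),(298,200)]: print(onz(s,*a,0).round(3))
E
```

```text
[ 0.771 -0.513  0.   ]
[ 0.607 -0.522  0.   ]
[ 0.455 -0.521  0.   ]
[ 0.484 -0.832  0.   ]
[ 0.459 -0.499  0.   ]
[ 0.609 -0.508  0.   ]
```

Request:
send_rows:
  plan:
    - [-10,-24,-36,0,0,0]
    - [-20,-56,-84,-1,0,0]
    - [-30,-88,-134,-2,0,0]
    - [-35,-122,-184,-3,0,0]
    - [-35,-155,-236,-4,0,0]
    - [-35,-188,-286,-5,0,0]
    - [-35,-222,-336,-6,0,0]
    - [-35,-255,-386,-6,0,0]
    - [-35,-282,-427,-6,0,0]
    - [-35,-296,-449,-6,0,0]
  claw: 65
  newtons: 60

```text
clock: 1.8
tcp_pos: [0.5046, -0.1597, 0.2664]
orientation: [0.124, 0.696, 0.124, -0.696]
wrist_force: [0.3, -0.6, -0.4]
finger_gap: 0.065
```

```bash
python3 - <<'E'
from h import *
s=get_state();print(s["clock"],s["tcp_pos"],s["joint_pos"],s["finger_gap"])
w=viewer.read_camera("wrist");cv2.imwrite("pics/w1.png",w["frame"])
Rm=cv2.Rodrigues(w["rvec"])[0]; K=w["mtx"]
def wp(P):
    p=Rm@np.array(P)+np.ravel(w["tvec"]);th=np.arctan2(np.hypot(p[0],p[1]),p[2]);h=np.hypot(p[0],p[1])
    return [K[0,2]+K[0,0]*th*p[0]/h,K[1,2]+K[1,1]*th*p[1]/h]
print("cap pred",wp([.503,-.1615,.134]))
np.savez("w1",rvec=w["rvec"],tvec=w["tvec"],K=K)
E
```

```text
1.8 [ 0.50459411 -0.15972098  0.26635104] [-4.58363667e-01  2.15816963e-01  1.84904576e-03  1.35641982e+00
  1.30663505e-04  2.33095394e+00] 0.06496146192409313
cap pred [np.float64(317.9445007192372), np.float64(229.11084096590625)]
```

View pics/w1.png

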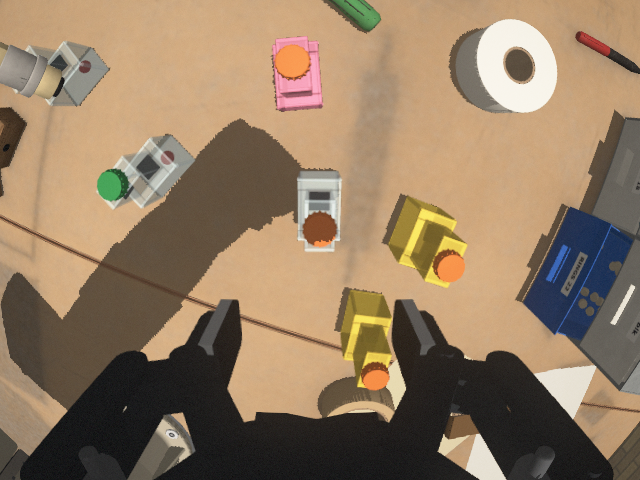

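The frame shows the chosen clear bottle at (319,215) with its cap at (320,230), against a prediction of (318,229). It sits between the open fingers and is aligned with the jaws. I'll descend now.

Request:
send_rows:
  plan:
    - [15,0,0,0,0,0]
    - [40,0,1,0,0,0]
    - [65,1,2,0,0,0]
    - [90,1,2,0,0,0]
    - [115,1,2,0,0,0]
    - [138,1,2,0,0,0]
    - [160,1,2,0,0,0]
    - [177,1,2,0,0,0]
    - [186,1,2,0,0,0]
    - [189,1,2,0,0,0]

```text
clock: 3.1
tcp_pos: [0.5008, -0.164, 0.0766]
orientation: [-0.122, -0.696, -0.123, 0.697]
wrist_force: [0.9, -0.0, 1.0]
finger_gap: 0.0649
```

Request:
send_rows:
  plan:
    - [0,0,0,0,0,0]
    - [0,0,0,0,0,0]
    - [0,0,0,0,0,0]
    - [0,0,0,0,0,0]
    - [0,0,0,0,0,0]
    - [0,0,0,0,0,0]
    - [0,0,0,0,0,0]
    - [0,0,0,0,0,0]
    - [0,0,0,0,0,0]
    - [0,0,0,0,0,0]
  claw: 15
  newtons: 60

```text
clock: 4.35
tcp_pos: [0.5023, -0.1638, 0.078]
orientation: [0.123, 0.697, 0.123, -0.696]
wrist_force: [0.0, 1.0, 6.2]
finger_gap: 0.0243
```

```bash
python3 - <<'E'
from h import *
s=get_state();print(s["clock"],s["tcp_pos"],s["joint_pos"],s["finger_gap"],s["wrist_force"])
w=viewer.read_camera("wrist");a=w["frame"][100:400,150:480]
w=viewer.read_camera("side");b=w["frame"][120:290,250:420]
cv2.imwrite("pics/g1.png",np.hstack([cv2.resize(a,(400,364)),cv2.resize(b,(364,364))]))
E
```

```text
4.35 [ 0.50225959 -0.16377813  0.07801226] [-4.67176703e-01  3.20951224e-01 -3.37270164e-01  9.11055168e-01
 -8.96323516e-05  2.32479332e+00] 0.02430987388970613 [0.03362832 0.98175323 6.19242082]
```

View pics/g1.png

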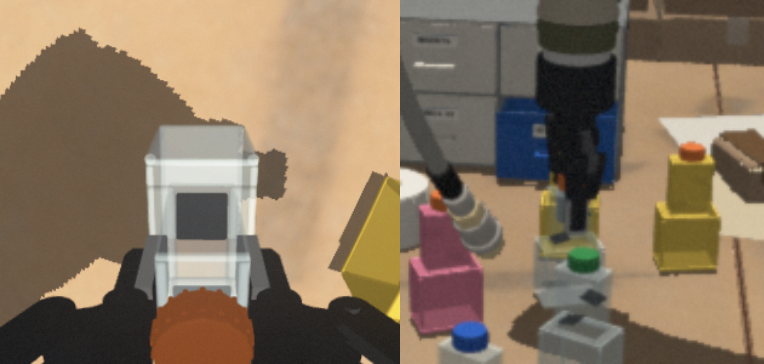

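Grip is good: the gap is 24 mm on the 25 mm neck. Lifting.

Request:
send_rows:
  plan:
    - [-5,0,0,0,0,0]
    - [-15,0,0,0,0,0]
    - [-32,0,0,0,0,0]
    - [-50,0,0,0,0,0]
    - [-70,0,0,0,0,0]
    - [-90,0,0,0,0,0]
    - [-108,0,0,0,0,0]
    - [-122,0,0,0,0,0]
    - [-130,0,0,0,0,0]
    - [-130,0,0,0,0,0]

```text
clock: 5.7
tcp_pos: [0.5019, -0.1636, 0.2077]
orientation: [0.123, 0.697, 0.123, -0.696]
wrist_force: [-0.3, -0.4, -1.8]
finger_gap: 0.0243
```

Request:
send_rows:
  plan:
    - [0,0,0,0,-4,0]
    - [0,0,0,0,-11,0]
    - [0,0,0,0,-18,0]
    - [0,0,0,0,-25,0]
    - [0,0,0,0,-30,0]
    - [0,0,0,0,-31,0]
    - [0,0,0,0,-31,0]
    - [0,0,0,0,-31,0]
    - [0,0,0,0,-31,0]
    - [0,0,0,0,-31,0]

```text
clock: 6.95
tcp_pos: [0.5015, -0.1637, 0.208]
orientation: [-0.151, -0.486, -0.085, 0.857]
wrist_force: [-0.9, -0.4, -1.7]
finger_gap: 0.0243
```

```bash
cat > look.py <<'E'
from h import *
import sys
s=get_state();print(s["clock"],s["tcp_pos"].round(4),s["joint_pos"].round(3),s["finger_gap"],s["wrist_force"].round(2))
q=s["orientation"];print(R.from_quat(q[[1,2,3,0]]).as_matrix().round(3))
w=viewer.read_camera("wrist");a=w["frame"][100:400,150:480]
w=viewer.read_camera("side");b=w["frame"][90:290,230:430]
w=viewer.read_camera("scene");c=w["frame"][80:280,260:460]
cv2.imwrite(f"pics/{sys.argv[1]}.png",np.hstack([cv2.resize(a,(264,380)),cv2.resize(b,(266,380)),cv2.resize(c,(266,380))]) if 0 else np.vstack([np.hstack([cv2.resize(b,(400,400),interpolation=2),cv2.resize(c,(400,400),interpolation=2)])]))
cv2.imwrite(f"pics/{sys.argv[1]}w.png",a)
E
python3 look.py t1
```

```text
6.95 [ 0.5015 -0.1637  0.208 ] [-0.292  0.624  0.339  1.733 -0.313  2.573] 0.02425015258519234 [-0.93 -0.4  -1.7 ]
[[-0.483  0.342 -0.806]
 [-0.176 -0.94  -0.293]
 [-0.858  0.001  0.514]]
```

View pics/t1.png

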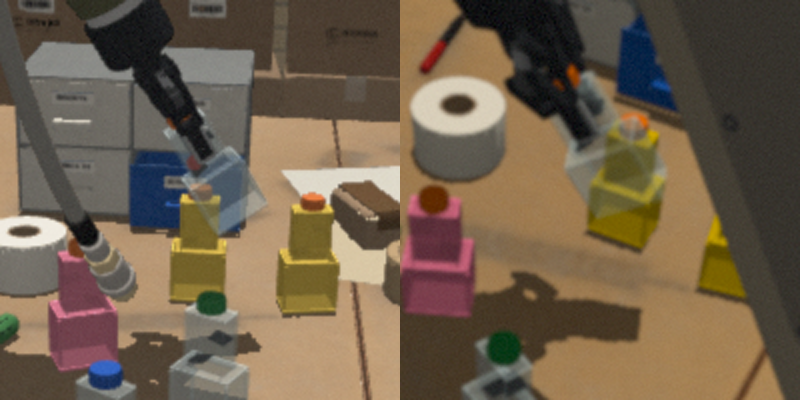

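View pics/t1w.png

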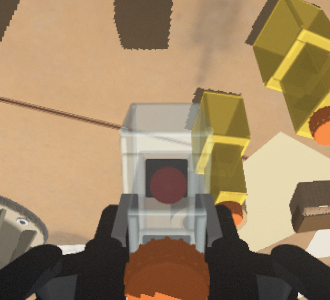

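The wrist view shows the red ball on the lower ledge at (167,185). The bottle leans with the gripper and has not slipped. Next is the lean to -x.

Request:
send_rows:
  plan:
    - [0,0,0,0,0,0]
    - [0,0,0,0,4,0]
    - [0,0,0,0,11,0]
    - [0,0,0,0,19,0]
    - [0,0,0,0,27,0]
    - [0,0,0,0,35,0]
    - [0,0,0,0,43,0]
    - [0,0,0,0,51,0]
    - [0,0,0,0,58,0]
    - [0,0,0,0,62,0]

```text
clock: 8.35
tcp_pos: [0.5004, -0.1633, 0.207]
orientation: [0.085, 0.858, 0.151, -0.484]
wrist_force: [-0.7, -0.2, -0.8]
finger_gap: 0.0242
```

Request:
send_rows:
  plan:
    - [0,0,0,0,0,0]
    - [0,0,0,0,0,0]
    - [0,0,0,0,0,0]
    - [0,0,0,0,0,0]
    - [0,0,0,0,0,0]
    - [0,0,0,0,0,0]
    - [0,0,0,0,0,0]
    - [0,0,0,0,0,0]
    - [0,0,0,0,0,0]
    - [0,0,0,0,0,0]

```text
clock: 9.6
tcp_pos: [0.5017, -0.1636, 0.2073]
orientation: [0.086, 0.857, 0.151, -0.485]
wrist_force: [-0.4, 0.7, -1.2]
finger_gap: 0.0245
```

```bash
python3 look.py t2
```

```text
9.6 [ 0.5017 -0.1636  0.2073] [-0.739 -0.025 -0.535  0.788  0.474  2.119] 0.024542123046297108 [-0.39  0.73 -1.16]
[[ 0.484  0.342 -0.805]
 [ 0.176 -0.94  -0.293]
 [-0.857  0.    -0.515]]
```

View pics/t2.png

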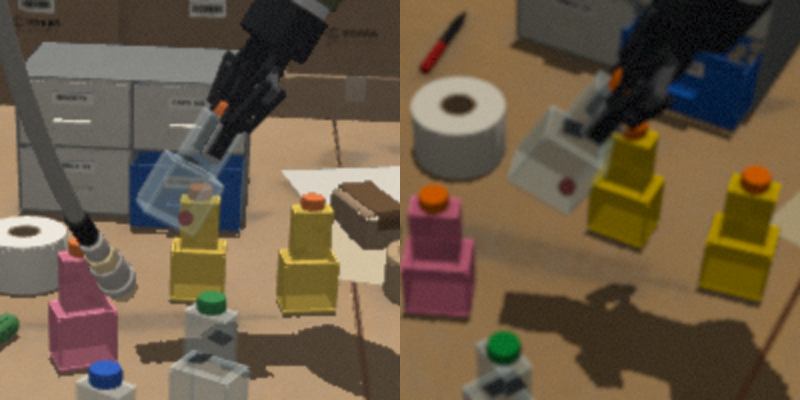

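View pics/t2w.png

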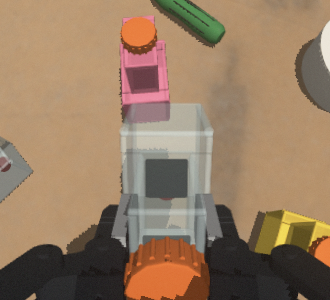

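The ball is in the wide body, at (185,218) in the side crop and (567,187) in the scene crop. I'll return upright and lower.

Request:
send_rows:
  plan:
    - [0,0,0,0,-3,0]
    - [0,0,0,0,-8,0]
    - [0,0,0,0,-14,0]
    - [0,0,0,0,-20,0]
    - [0,0,0,0,-25,0]
    - [0,0,0,0,-29,0]
    - [0,0,0,0,-31,0]
    - [0,0,0,0,-31,0]
    - [0,0,0,0,-31,0]
    - [0,0,0,0,-31,0]

```text
clock: 11.0
tcp_pos: [0.5012, -0.1637, 0.2074]
orientation: [0.123, 0.697, 0.123, -0.696]
wrist_force: [-0.4, 0.6, -1.7]
finger_gap: 0.0246
```

Request:
send_rows:
  plan:
    - [5,0,0,0,0,0]
    - [20,0,0,0,0,0]
    - [40,0,0,0,0,0]
    - [60,0,0,0,0,0]
    - [80,0,0,0,0,0]
    - [98,0,0,0,0,0]
    - [112,0,0,0,0,0]
    - [120,0,0,0,0,0]
    - [124,0,0,0,0,0]
    - [126,0,0,0,0,0]

```text
clock: 12.25
tcp_pos: [0.5019, -0.1637, 0.0814]
orientation: [0.123, 0.697, 0.123, -0.696]
wrist_force: [-0.1, -0.4, -1.2]
finger_gap: 0.0243
```

```bash
python3 look.py t3
```

```text
12.25 [ 0.5019 -0.1637  0.0814] [-0.467  0.318 -0.332  0.92  -0.     2.325] 0.02433776931939449 [-0.07 -0.42 -1.21]
[[ 0.001  0.342 -0.94 ]
 [-0.    -0.94  -0.342]
 [-1.     0.    -0.   ]]
```

View pics/t3.png

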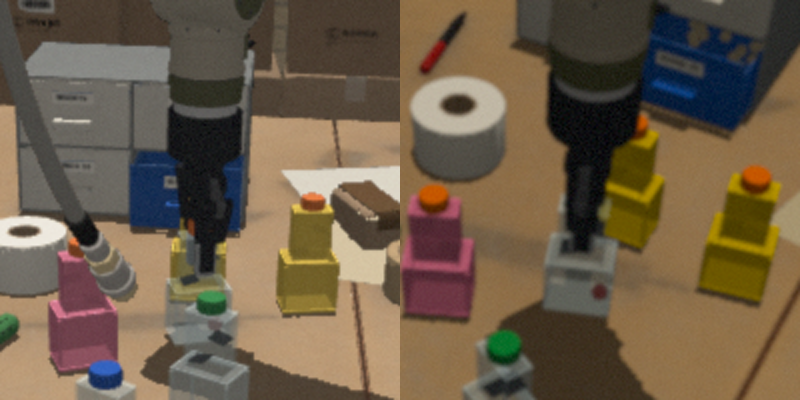

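The bottle is upright, with the ball low in the body at (600,291). I'll lower the last ~4 mm slowly.

Request:
send_rows:
  plan:
    - [1,0,0,0,0,0]
    - [2,0,0,0,0,0]
    - [2.5,0,0,0,0,0]
    - [3,0,0,0,0,0]
    - [3.5,0,0,0,0,0]
    - [4,0,0,0,0,0]
    - [4,0,0,0,0,0]
    - [4,0,0,0,0,0]
    - [4,0,0,0,0,0]
    - [4,0,0,0,0,0]

```text
clock: 13.65
tcp_pos: [0.5017, -0.1635, 0.078]
orientation: [0.123, 0.696, 0.123, -0.696]
wrist_force: [-2.6, 0.9, 5.5]
finger_gap: 0.0243
```

It is on the bench: the same height and force as at the grasp. Releasing and backing off upward.

Request:
send_rows:
  plan:
    - [0,0,0,0,0,0]
    - [0,0,0,0,0,0]
    - [0,0,0,0,0,0]
    - [0,0,0,0,0,0]
    - [0,0,0,0,0,0]
    - [0,0,0,0,0,0]
    - [0,0,0,0,0,0]
    - [0,0,0,0,0,0]
    - [0,0,0,0,0,0]
    - [0,0,0,0,0,0]
  claw: 60

```text
clock: 14.9
tcp_pos: [0.5017, -0.1635, 0.0773]
orientation: [-0.123, -0.696, -0.123, 0.696]
wrist_force: [0.7, -0.9, -0.3]
finger_gap: 0.0599
```

Request:
send_rows:
  plan:
    - [-5,0,0,0,0,0]
    - [-20,0,0,0,0,0]
    - [-42,0,0,0,0,0]
    - [-66,0,0,0,0,0]
    - [-92,0,0,0,0,0]
    - [-118,0,0,0,0,0]
    - [-144,0,0,0,0,0]
    - [-165,0,0,0,0,0]
    - [-180,0,0,0,0,0]
    - [-185,0,0,0,0,0]

```text
clock: 16.15
tcp_pos: [0.5021, -0.1637, 0.2637]
orientation: [0.123, 0.697, 0.123, -0.696]
wrist_force: [0.4, -0.3, -0.4]
finger_gap: 0.0598
```

```bash
python3 look.py t4; python3 -c "
from h import *
s=viewer.read_camera('scene')['frame'];cv2.imwrite('pics/s4.png',s);o=cv2.imread('pics/scene0.png')
h=lambda f,a,b:cv2.connectedComponentsWithStats(cv2.inRange(cv2.cvtColor(f,cv2.COLOR_BGR2HSV),a,b))
for a,b in [((105,200,120),(125,255,255)),((60,180,80),(80,255,255)),((5,180,150),(16,255,255))]:
  for f in (o,s):
    n,l,st,ce=h(f,a,b);print([ce[i].round(1).tolist() for i in range(1,n) if 60<st[i,4]<600])
"
```

```text
16.15 [ 0.5021 -0.1637  0.2637] [-0.467  0.213 -0.009  1.348 -0.     2.325] 0.05982937646295462 [ 0.37 -0.25 -0.4 ]
[[ 0.002  0.343 -0.94 ]
 [-0.001 -0.94  -0.343]
 [-1.     0.002 -0.001]]
[[212.4, 299.8]]
[[212.4, 299.9]]
[[311.4, 251.8]]
[[311.8, 251.6]]
[[376.6, 140.1], [438.1, 166.9], [276.2, 176.3], [351.8, 177.2]]
[[376.6, 140.2], [438.2, 167.0], [276.1, 176.4]]
```

View pics/t4.png

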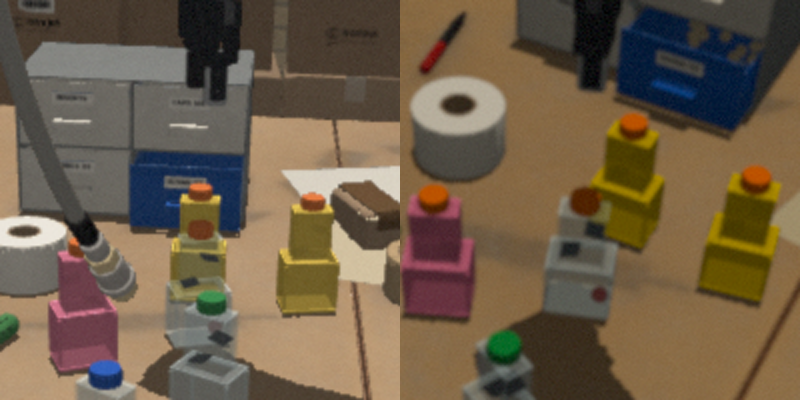

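View pics/t4w.png

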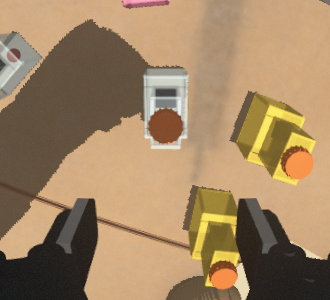

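View pics/s4.png

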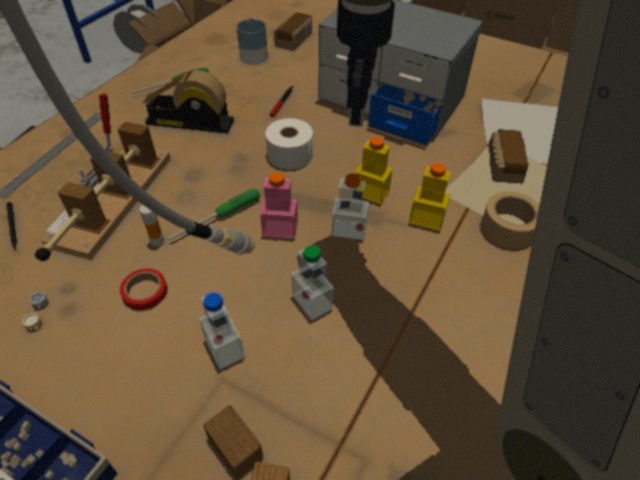

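The bottle stands upright with the ball low in the body, at (359,227) in the scene view. The gripper is clear, and the blue and green caps have not moved in the image. Handing in.

```bash
python3 -c "
from workcell import job
print(job.hand_in())"
```

```text
the job is handed in; nothing more can be done
None
```

The red ball is in the wide body of the orange-capped clear bottle, and the bottle is standing upright again about where it started. I gripped it by the neck, lifted it 130 mm, leaned it 31° to +x and then 31° to -x, set it down and backed off. I handed in at about 16 s of the 42 s allowed.

- **Ball:** the final scene picture shows it low in the body. I judged this by eye and did not measure its height.
- **Bottle:** it looks upright in the scene, side and wrist views. At set-down, tool height and contact force matched those at the grasp.
- **Bystanders:** the blue and green caps were within 0.5 px of their starting positions in the scene view, and the other orange-capped bottles had not moved.
- **Robot:** the gripper is open and about 0.19 m above the grasp height, with wrist force near zero.
- **One check failed:** the colour mask missed the orange cap in the last picture because it lay in the arm's shadow. I confirmed the bottle's position by eye instead.

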